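# Close a swing-bolt clamp over a prosthetic pylon tube and draw it snug

## Robot

A 6-joint arm with a two-finger parallel gripper is mounted at the origin on a cart in front of the work surface, level with it; the furniture and walls round the work are solid. World frame = base frame: x ahead of the robot, y to its left, z up, the work surface at z = 0. Lengths are in m, angles in degrees, forces in N, time in s.
With the tool pointing down it reaches from about 0.3 to 0.875 m from the base axis. Payload 6.4 kg.
Tool frame: the origin (TCP) lies at the very end of the fingers, on their centre line; the grasp point (between the pads) lies 19 mm behind it; y points along the fingers, z is the direction in which the jaws open and shut, and the axes are right-handed (so a half turn about y gives the same grasp; the last joint's range is limited). The gripper opens to 85 mm and grips with 20 to 120 N. Pads are 22 mm wide; open, the fingers measure 114 mm over their backs; the gripper's body (76 mm by 85 mm) begins 54 mm behind the grasp point. The pads swing forward as they close: fully open they stand 13 mm farther back than shut.
Start: joints at [56.247, 10.359, 92.074, -0, 77.567, -11.82], TCP at [0.215, 0.533, 0.231] pointing down, gripper open.
Joint ranges: [-171.53, 171.53], [-51.25, 118.39], [17.06, 147.69], [-65.23, 245.23], [0, 150.52], [-178.68, 178.68]. Speed limits (degrees/s): [147.25, 147.25, 172.46, 180, 180, 180].

## Interface

Orientations are given as a 3x3 rotation matrix whose columns are the frame's x, y, z axes.
In Python, from rig import * gives the robot as it stands.
- The arm moves only by the shell command python3 -m crank 'ROWS' [FORCE]. ROWS is JSON, a list of rows, each an object of numbers: "x", "y", "z": the shift along the tool's x, y, z in mm; "rx", "ry", "rz": the turn, a rotation vector about the tool's x, y, z in rad; "gripper": the closure, from -1 (fully open) to 1 (shut). In form: [{"x": .., "y": .., "z": .., "rx": .., "ry": .., "rz": .., "gripper": ..}, ...]. A call has 1 to 20 rows; each row shifts and turns the commanded pose from where the row before left it, along the tool's axes as they then stand; what a row does not reach is not made up. A row lasts 1/12 s, in which the tool goes at most 41.7 mm and 7.16 degrees, less where a joint would pass 70% of its speed; a pose out of reach is approached as far as the arm can. A call with a gripper value outside its range is refused whole. The fingers move at their own pace and stop on an object; FORCE is the grip in N (left out, the last holds). Time passes only in rows, so rows that do not move let the fingers close. It gives the time, the measured TCP pose, the force and the opening at its end, in the units of the state.
- get_state(): the state, without advancing time (a new reading comes with each control period).
- get_image(name): name is "scene" or "top"; returns (picture, depth): 420x560x3 uint8, red, green, blue; 420x560 float32, m along the optical axis (not along the pixel's ray), 0 where there is no reading.
- camera_info(name): a dict with "K" (3x3 intrinsics, pixels), "R" (3x3) and "t" (3): a world point X has camera coordinates R X + t. Camera axes: x right, y down, z forward; pixel columns grow to the right and rows downward; lengths in m; the calibration is good to about 2 mm. A picture is of the moment at which its call begins. camera_info takes no time and is no camera call.
- close_job(): hands the job in, once; it reports no verdict.
The state is a dict: "clock": time; "joint_pos": joint angles; "joint_velocities": joint speeds; "joint_torque": joint torques, N m; "eef_pos": TCP position; "eef_rot": TCP orientation; "force": force on the tool from outside, world axes, zero at the start; "ft_torque": the same for the moment, N m; "gripper_width": opening from 0.0 (shut) to 1.0 (fully open).
Only numpy, scipy, OpenCV 4.12 (cv2) and the standard library are available. Lean on these libraries where they do the work, as an engineer would, in place of code of your own. Each camera call takes 0.05 s, during which the arm holds its last target. There are 200 camera calls.

## Task

A thin-walled prosthetic pylon tube lies in the open blue bench clamp. Swing the clamp's hinged upper half over until it rests on the tube, then swing the bolt with the red lever fully up into the slot of its lug, and press the lever over towards the cap, feeling the resistance, until the tube is held snug but not crushed. Leave the tube where it lies and do not disturb the things around the clamp.

Things in the scene. Friction and masses are not known exactly. Their poses are not given: they have to be found in the camera images.
- tube_clamp: Fixed bench clamp: dark base plate 120 x 200 x 12 mm, in its middle a blue two-part coupler, outer radius 25 mm, 28 mm wide along y above and 32 mm below, and a white V rest 62 mm to either side. Origin on the worktop under the tube's axis; z up, y along the tube, swing bolt on the -x side, cap hinge on the +x side. Yaw within 0.35 rad. All its hinges run along y: its parts move in its x-z plane.
- saddle_center (a point): Middle of the lower half's bore, on the tube's axis, 60 mm above the worktop.
- pylon: Loose aluminium tube, 30 mm outside diameter, 180 mm long, lying in the lower half and on the V rests. Origin at its middle, y along the tube. It may not be shifted by over 10 mm.
- clamp_cap: Blue hinged upper half with black rubber liner. Origin on its hinge axis, 32 mm in +x of the tube's axis, same height. Closed (resting on the tube) its z axis is up; it starts open by 1.45 to 1.8 rad, its lug in the air and its z axis leaning to +x. Hinge friction (0.11 N m, 2 N at the lug) keeps it where it is left; 5 to 15 N down on the lug beds it on the tube.
- cap_lug (a point): Middle of the cap's forked lug, on the axis of its two rounded tines (16 mm diameter along y; 28 mm over their flat outer faces, where it can be pinched; slot 11 mm wide, open at the end). 70 mm in -x and 6 mm above the hinge axis when closed; the tines' crowns are then 74 mm above the worktop.
- bolt_pivot (a point): Pivot of the swing bolt, fixed to the clamp, 38 mm in -x of the tube's axis, 26 mm above the worktop.
- swing_bolt (a joint): Angle of the steel swing bolt (8 mm shank): 0 = upright against its stop, in the slot of the closed cap; grows as it swings down to -x; starts 0.65 to 1.0 rad. Pivot friction (0.16 N m) keeps it where it is left. Its round nut (25 mm) passes over the lug if the cap is down on the tube (within 0.02 rad) and the lever still open.
- cam_pin (a point): Pin of the cam lever in the bolt's head, on the bolt's axis, 79 mm from the pivot; black cam 21 mm wide along y. Below the cam a knurled setting nut stands at another height every time and is not measured: the lever angle at which it meets the lug's crowns, and from which the push rises, is anywhere from 0.2 to 1.25 rad.
- lever_pad (a point): Middle of the lever's red end, 50 mm from the cam pin. The red end is 18 mm wide along y (can be pinched there), 8 mm thick, 28 mm long. Its outer face looks to -x when the bolt is upright; to tighten, it is pushed square on there, over to +x and down, in an arc about the pin, with the fingertips.
- cam_lever (a joint): Lever angle against the bolt: 0 = open, in line with it (starts 0 to 0.06 rad); grows as it is pushed over to +x above the cap, to 1.75 rad at most; stays where it is left. The push at the middle of the red end is 9 to 12 N while it runs free and rises once the nut bears. Snug is 1.75 to 1.95 times the free push (about 19 N, 0.2 to 0.3 rad after it began to rise); 2.3 times is too tight.
- tape_measure: Yellow and black tape measure, 34 x 86 x 70 mm, bystander. Origin under its middle.
- marker: Marker pen with a red cap, 136 mm long, 16 mm thick, lying, bystander. Origin under its middle.
- sanding_sleeve: Teal abrasive sleeve standing on end, 61 mm diameter, 64 mm high, bystander. Origin under its middle.
- allen_key: Steel hex key, 106 x 30 x 4 mm, lying, bystander. Origin under its middle.

How it is judged:
By the outcome, as a careful person would: the job done as asked, in the order asked, and still so for the second after the job is handed in, with the robot touching nothing.
It also fails if it takes over 64 s, if anything falls off the work surface, if the arm or the gripper's body presses on something with over 40 N, if the wrist force passes 120 N, or if a joint passes its speed limit or range.

## Working session

There is one attempt and no reset: what is moved stays moved. The work goes in short steps, Python scripts to look and compute and a shell command to move; the robot and the scene stay as the last step left them, time stands still between calls to the robot, and variables do not carry over. Pictures are saved under pics/ and viewed, about 8 in all and at most 12, crops included, and the job is handed in when it is done.

```bash
mkdir -p pics; ls
python3 - <<'E'
from rig import *
import cv2,numpy as np
s=get_state();print(s)
for n in("scene","top"):
    im,d=get_image(n);np.savez(f"pics/{n}0.npz",im=im,d=d)
    cv2.imwrite(f"pics/{n}0.png",im[:,:,::-1]);c=camera_info(n);print(n,c)
E
```

```text
pics
{'clock': 0.0, 'joint_pos': array([ 5.62471928e+01,  1.04015612e+01,  9.21318905e+01,  1.25144515e-03,
        7.75679108e+01, -1.18189369e+01]), 'joint_velocities': array([ 0.09545453, -0.05115675, -0.0473221 ,  0.02406797, -0.05748757,
        0.02950736]), 'joint_torque': array([-3.04923078e-04, -4.44882166e+01, -3.51333725e+01, -4.06733052e-04,
        9.20120539e-03, -3.90167361e-05]), 'eef_pos': array([0.21443489, 0.53292155, 0.23038544]), 'eef_rot': array([[ 9.27613645e-01, -1.00066918e-03,  3.73539722e-01],
       [-3.73540866e-01, -1.45905882e-03,  9.27612577e-01],
       [-3.83216890e-04, -9.99998435e-01, -1.72723370e-03]]), 'force': array([-0.54779413, -0.19745448, -0.07205749]), 'ft_torque': array([ 0.00324028, -0.00559943, -0.05059753]), 'gripper_width': 1.001860071831912}
scene {'K': array([[419.52107204,   0.        , 282.89942   ],
       [  0.        , 419.52107204, 209.60743875],
       [  0.        ,   0.        ,   1.        ]]), 'R': array([[ 0.78114673, -0.62395077, -0.02225348],
       [-0.42152352, -0.50075702, -0.7560161 ],
       [ 0.46057324,  0.59993987, -0.65417463]]), 't': array([-0.3900862 ,  0.36996428,  0.84521748])}
top {'K': array([[531.1946145 ,   0.        , 283.05132709],
       [  0.        , 531.1946145 , 207.12930224],
       [  0.        ,   0.        ,   1.        ]]), 'R': array([[ 0.0051847 , -0.99998259, -0.00281718],
       [-0.9978987 , -0.0049919 , -0.06460084],
       [ 0.06458565,  0.00314619, -0.99790721]]), 't': array([0.06524703, 0.53644508, 1.52045364])}
```

View pics/scene0.png

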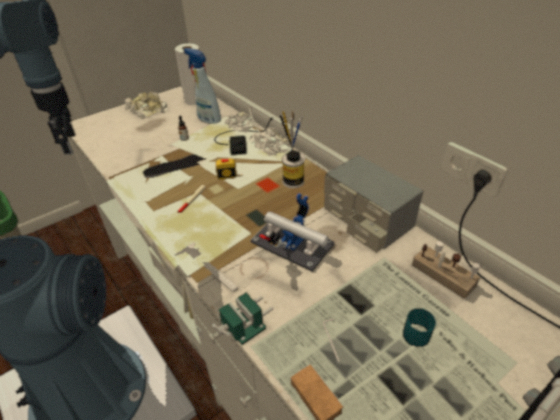

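View pics/top0.png

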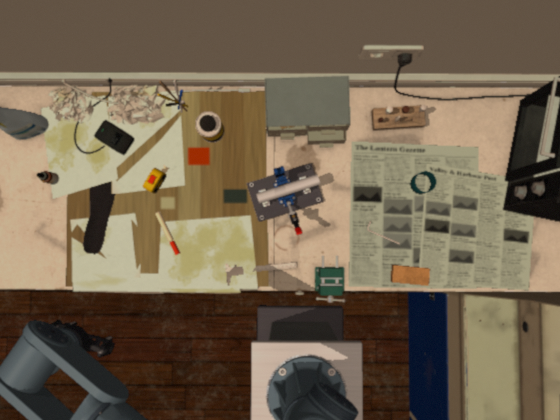

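The clamp is at about (288,192) in the top view. The cap is open and points away from the robot, and the red lever end at (298,230) is on the robot side. Next I'll measure the details.

```bash
cat > h.py <<'E'
import numpy as np,cv2
from rig import *
def cam(n):
    c=camera_info(n);return np.array(c["K"]),np.array(c["R"]),np.array(c["t"])
def ray(n,u,v):
    K,R,t=cam(n);d=R.T@np.linalg.inv(K)@np.array([u,v,1.]);return -R.T@t,d
def onz(n,u,v,z):
    o,d=ray(n,u,v);return o+d*(z-o[2])/d[2]
def deproj(n,D):
    K,R,t=cam(n);v,u=np.mgrid[:420,:560];p=np.stack([(u-K[0,2])/K[0,0]*D,(v-K[1,2])/K[1,1]*D,D],-1)
    return (p-t)@R
def proj(n,X):
    K,R,t=cam(n);q=K@(R@np.asarray(X)+t);return q[:2]/q[2]
E
python3 - <<'E'
from h import *
o=[]
for n,(r0,r1,c0,c1) in dict(top=(150,245,235,345),scene=(185,275,240,350)).items():
    z=np.load(f"pics/{n}0.npz");im,D=z["im"],z["d"];P=deproj(n,D)
    sub=np.zeros(D.shape,bool);sub[r0:r1,c0:c1]=1
    hsv=cv2.cvtColor(im,cv2.COLOR_RGB2HSV).astype(int)
    red=sub&((hsv[...,0]<8)|(hsv[...,0]>172))&(hsv[...,1]>150)&(hsv[...,2]>80)
    blue=sub&(abs(hsv[...,0]-112)<12)&(hsv[...,1]>130)&(hsv[...,2]>50)
    white=sub&(hsv[...,1]<60)&(hsv[...,2]>120)&(P[...,2]>.06)&(P[...,2]<.09)
    for k,m in dict(red=red,blue=blue,white=white).items():
        p=P[m];v,u=np.nonzero(m);
        if len(p):print(n,k,len(p),"uv",u.mean().round(1),v.mean().round(1),u.min(),u.max(),v.min(),v.max(),"med",np.median(p,0).round(3),"min",p.min(0).round(3),"max",p.max(0).round(3))
        if k=="white" and n=="top":
            c=p[:,:2].mean(0);w,V=np.linalg.eigh(np.cov((p[:,:2]-c).T));print(V[:,1],np.degrees(np.arctan2(-V[0,1]*np.sign(V[1,1]),abs(V[1,1]))),p[:,:2]@V[:,1]-c@V[:,1]).__class__ if 0 else print("axis",V[:,1],"c",c,"span",np.ptp(p[:,:2]@V[:,1]))
    o.append(cv2.resize(im[r0:r1,c0:c1,::-1],(400,360),interpolation=cv2.INTER_CUBIC))
cv2.imwrite("pics/crop0.png",np.hstack(o))
E
```

```text
top red 41 uv 298.0 230.4 295 301 227 234 med [0.468 0.027 0.13 ] min [0.457 0.019 0.112] max [0.476 0.035 0.138]
top blue 174 uv 283.0 185.0 275 294 168 204 med [0.607 0.071 0.059] min [0.437 0.036 0.01 ] max [0.638 0.09  1.552]
top white 621 uv 288.2 189.0 257 319 175 214 med [0.584 0.051 0.072] min [ 0.513 -0.033  0.061] max [0.624 0.141 0.083]
axis [-0.31193012  0.95010505] c [0.58363139 0.05376642] span 0.17861607031092536
scene red 80 uv 266.5 202.2 260 276 185 238 med [0.676 0.301 0.002] min [ 0.457  0.017 -0.003] max [0.708 0.331 0.136]
scene blue 218 uv 294.1 228.6 283 305 195 249 med [0.579 0.061 0.041] min [ 0.071 -0.565  0.013] max [0.631 0.087 0.824]
scene white 597 uv 295.5 227.4 265 327 212 243 med [0.583 0.047 0.071] min [ 0.547 -0.033  0.06 ] max [0.628 0.139 0.078]
```

View pics/crop0.png

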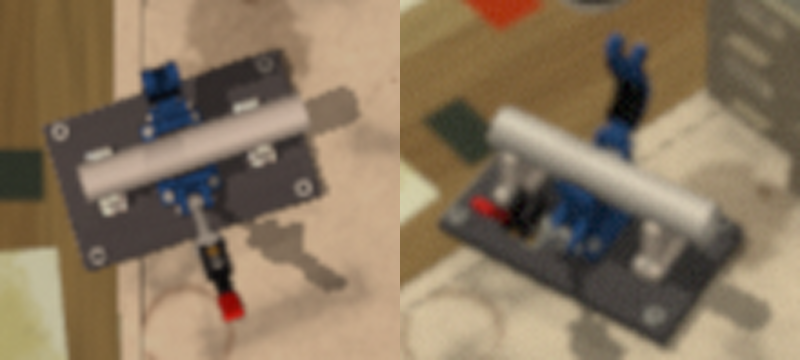

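Both views show the yaw at about 0.31 rad. The cap is standing open on the far side and the bolt leans towards the robot. I'll refine the frame from the plate and tube, then express the lug, pad and TCP in it.

Run:
```python
from h import *
z=np.load("pics/top0.npz");im,D=z["im"],z["d"];P=deproj("top",D)
sub=np.zeros(D.shape,bool);sub[150:245,235:345]=1
V=cv2.cvtColor(im,cv2.COLOR_RGB2HSV)[...,2]
pl=(sub&(V<95)&(P[...,2]>.004)&(P[...,2]<.02)).astype(np.uint8)
pl=cv2.morphologyEx(pl,cv2.MORPH_OPEN,np.ones((3,3)))
q=P[pl>0][:,:2].astype(np.float32);print("plate z",np.median(P[pl>0][:,2]),cv2.minAreaRect(q*1000))
tb=sub&(P[...,2]>.064)&(P[...,2]<.085)&(V>110)
n,l,st,_=cv2.connectedComponentsWithStats(tb.astype(np.uint8));k=1+st[1:,4].argmax();m=l==k
print("tube",cv2.minAreaRect((P[m][:,:2]*1000).astype(np.float32)),"ztop",np.percentile(P[m][:,2],90))
for u,v in[(285,192.1)]:print("screws mean",onz("top",u,v,.012))
a=.31;ex=np.array([np.cos(a),np.sin(a),0]);ey=np.array([-np.sin(a),np.cos(a),0])
# depth points high: lever and cap, both cams, in rough clamp frame
o=np.array([.577,.054,0])
for nme in("top","scene"):
    z=np.load(f"pics/{nme}0.npz");Q=deproj(nme,z["d"])-o
    X=Q@ex;Y=Q@ey;Z=Q[...,2]
    m=(abs(Y)<.05)&(abs(X)<.16)&(Z>.03)&(Z<.2)
    h=(X>0.01)&m&(Z>.085);b=m&(X<-.045)
    for t,s in(("cap",h),("bolt",b)):
        i=np.argsort(-Z[s]);print(nme,t,s.sum(),"y",np.median(Y[s]).round(4));A=np.c_[X[s],Y[s],Z[s]][i][::max(1,s.sum()//14)];print((A*1000).round(0).astype(int).tolist())
```

```text
plate z 0.011560101016550705 ((580.9515991210938, 62.63359069824219), (118.21380615234375, 198.7310791015625), 17.161348342895508)
tube ((584.4178466796875, 53.40096664428711), (29.623477935791016, 179.2072296142578), 18.19872283935547) ztop 0.07683478879567475
screws mean [0.58032306 0.06255109 0.012     ]
top cap 127 y -0.0012
[[58, 16, 141], [56, -3, 137], [60, 1, 134], [58, 2, 130], [64, 20, 126], [49, 8, 124], [48, 20, 122], [57, 11, 119], [154, -48, 117], [158, -38, 113], [69, 2, 97], [145, -48, 92], [157, -49, 89], [149, -47, 87], [147, -34, 85]]
top bolt 184 y 0.0071
[[-122, 14, 138], [-121, -1, 134], [-111, 10, 130], [-110, 15, 122], [-109, 1, 117], [-91, 9, 110], [-79, 2, 103], [-79, 11, 101], [-81, 3, 99], [-88, 8, 96], [-83, 6, 91], [-75, 3, 81], [-61, 11, 74], [-59, 16, 68], [-47, 3, 48]]
scene cap 222 y -0.0016
[[53, 19, 138], [55, -4, 133], [59, 15, 129], [60, -4, 126], [54, -4, 123], [51, 0, 121], [159, -37, 118], [51, 12, 115], [54, -2, 109], [54, -1, 105], [68, -6, 98], [63, 13, 92], [61, 9, 89], [152, -30, 88], [145, -46, 86]]
scene bolt 191 y 0.0027
[[-119, 3, 136], [-115, 3, 133], [-117, 2, 125], [-101, 2, 111], [-75, -3, 103], [-75, 15, 101], [-78, 1, 99], [-85, 3, 97], [-89, 0, 96], [-85, 0, 92], [-71, -3, 89], [-88, -2, 86], [-59, 3, 75], [-63, -3, 72], [-68, 0, 63]]
```

```bash
cat >> h.py <<'E'
A=.307;O=np.array([.581,.0626,0])
C=np.array([[np.cos(A),-np.sin(A),0],[np.sin(A),np.cos(A),0],[0,0,1]])
def show():
    s=get_state();p=C.T@(np.array(s["eef_pos"])-O)*1000;f=C.T@np.array(s["force"]);R=C.T@np.array(s["eef_rot"])
    print("t",round(s["clock"],2),"p",p.round(1),"F",f.round(1),"tx",R[:,0].round(3),"ty",R[:,1].round(3),"w",round(s["gripper_width"],2),"q",np.round(s["joint_pos"],0))
if __name__=="__main__":show()
E
python3 -m crank '[{"ry":-0.115,"gripper":1},{"ry":-0.115,"gripper":1},{"ry":-0.115,"gripper":1},{"ry":-0.115,"gripper":1},{"ry":-0.115,"gripper":1},{"ry":-0.115,"gripper":1},{"z":-35,"gripper":1},{"z":-35,"gripper":1},{"z":-35,"gripper":1},{"z":-35,"gripper":1},{"z":-35,"gripper":1},{"z":-35,"gripper":1},{"z":-35,"gripper":1},{"z":-35,"gripper":1},{"z":-35,"gripper":1},{"z":-35,"gripper":1},{"z":-35,"gripper":1},{"z":-35,"gripper":1},{"z":-35,"gripper":1},{"z":-35,"gripper":1}]' 30; python3 h.py
```

```text
t 0.1 p [-207.3  559.1  230.5] F [-0.2 -0.6 -0.6] tx [ 0.771 -0.636 -0.   ] ty [-0.001 -0.001 -1.   ] w 1.0 q [ 56.  10.  92.   0.  78. -12.]invalid input at $[0]: expected keys x, y, z, rx, ry, rz, gripper
```

```bash
python3 -m crank '[{"x":0,"y":0,"z":0,"rx":0,"ry":-0.115,"rz":0,"gripper":1},{"x":0,"y":0,"z":0,"rx":0,"ry":-0.115,"rz":0,"gripper":1},{"x":0,"y":0,"z":0,"rx":0,"ry":-0.115,"rz":0,"gripper":1},{"x":0,"y":0,"z":0,"rx":0,"ry":-0.115,"rz":0,"gripper":1},{"x":0,"y":0,"z":0,"rx":0,"ry":-0.115,"rz":0,"gripper":1},{"x":0,"y":0,"z":0,"rx":0,"ry":-0.115,"rz":0,"gripper":1},{"x":0,"y":0,"z":-35,"rx":0,"ry":0,"rz":0,"gripper":1},{"x":0,"y":0,"z":-35,"rx":0,"ry":0,"rz":0,"gripper":1},{"x":0,"y":0,"z":-35,"rx":0,"ry":0,"rz":0,"gripper":1},{"x":0,"y":0,"z":-35,"rx":0,"ry":0,"rz":0,"gripper":1},{"x":0,"y":0,"z":-35,"rx":0,"ry":0,"rz":0,"gripper":1},{"x":0,"y":0,"z":-35,"rx":0,"ry":0,"rz":0,"gripper":1},{"x":0,"y":0,"z":-35,"rx":0,"ry":0,"rz":0,"gripper":1},{"x":0,"y":0,"z":-35,"rx":0,"ry":0,"rz":0,"gripper":1},{"x":0,"y":0,"z":-35,"rx":0,"ry":0,"rz":0,"gripper":1},{"x":0,"y":0,"z":-35,"rx":0,"ry":0,"rz":0,"gripper":1}]' 30; python3 h.py
```

```text
clock: 1.43
eef_pos: [0.3204, 0.1982, 0.2311]
eef_rot: [[0.953, -0.0, -0.303], [0.303, -0.0, 0.953], [-0.0, -1.0, -0.0]]
force: [1.1, -0.2, -0.1]
gripper_width: -0.004
t 1.43 p [-207.4  208.   231.1] F [ 1.  -0.5 -0.1] tx [ 1.     0.001 -0.   ] ty [-0. -0. -1.] w -0.0 q [ 14. -17. 118.  -0.  79. -94.]
```

```bash
python3 -m crank '[{"x":30,"y":0,"z":-21,"rx":0,"ry":0,"rz":0,"gripper":1},{"x":30,"y":0,"z":-21,"rx":0,"ry":0,"rz":0,"gripper":1},{"x":30,"y":0,"z":-21,"rx":0,"ry":0,"rz":0,"gripper":1},{"x":30,"y":0,"z":-21,"rx":0,"ry":0,"rz":0,"gripper":1},{"x":30,"y":0,"z":-21,"rx":0,"ry":0,"rz":0,"gripper":1},{"x":30,"y":0,"z":-21,"rx":0,"ry":0,"rz":0,"gripper":1},{"x":30,"y":0,"z":-21,"rx":0,"ry":0,"rz":0,"gripper":1},{"x":30,"y":0,"z":-21,"rx":0,"ry":0,"rz":0,"gripper":1},{"x":30,"y":0,"z":-20,"rx":0,"ry":0,"rz":0,"gripper":1},{"x":30,"y":0,"z":-20,"rx":0,"ry":0,"rz":0,"gripper":1},{"x":0,"y":25,"z":0,"rx":0,"ry":0,"rz":0,"gripper":1},{"x":0,"y":25,"z":0,"rx":0,"ry":0,"rz":0,"gripper":1},{"x":0,"y":25,"z":0,"rx":0,"ry":0,"rz":0,"gripper":1}]' 30; python3 h.py
python3 - <<'E'
from h import *
z=np.load("pics/top0.npz");P=(deproj("top",z["d"])-O)@C
m=(P[...,0]>.10)&(P[...,0]<.2)&(abs(P[...,1])<.08)
print("behind max z",P[m][:,2].max(), "nearest tall x",P[m&(P[...,2]>.05)][:,0].min())
E
```

```text
clock: 2.52
eef_pos: [0.6699, 0.0918, 0.1546]
eef_rot: [[0.953, -0.0, -0.302], [0.302, 0.0, 0.953], [-0.0, -1.0, 0.0]]
force: [-0.0, -0.1, -0.5]
gripper_width: 0.002
t 2.52 p [ 93.5   1.  154.6] F [-0.1 -0.1 -0.5] tx [ 1.    -0.001 -0.   ] ty [-0.  0. -1.] w 0.0 q [  -2.   27.   80.    0.   73. -110.]
behind max z 0.14090809494289322 nearest tall x 0.133178627401622
```

```bash
python3 -m crank '[{"x":0,"y":20,"z":0,"rx":0,"ry":0,"rz":0,"gripper":1},{"x":0,"y":20,"z":0,"rx":0,"ry":0,"rz":0,"gripper":1},{"x":-5,"y":20,"z":0,"rx":0,"ry":0,"rz":0,"gripper":1},{"x":-7,"y":0,"z":0,"rx":0,"ry":0,"rz":0,"gripper":1},{"x":-7,"y":0,"z":0,"rx":0,"ry":0,"rz":0,"gripper":1},{"x":-7,"y":0,"z":0,"rx":0,"ry":0,"rz":0,"gripper":1},{"x":-7,"y":0,"z":0,"rx":0,"ry":0,"rz":0,"gripper":1}]' 30; python3 h.py;  python3 -m crank '[{"x":-5,"y":0,"z":0,"rx":0,"ry":0,"rz":0,"gripper":1},{"x":-5,"y":0,"z":0,"rx":0,"ry":0,"rz":0,"gripper":1},{"x":-5,"y":0,"z":0,"rx":0,"ry":0,"rz":0,"gripper":1},{"x":-5,"y":0,"z":0,"rx":0,"ry":0,"rz":0,"gripper":1}]' 30; python3 h.py
```

```text
clock: 3.1
eef_pos: [0.6401, 0.0829, 0.0995]
eef_rot: [[0.953, 0.007, -0.302], [0.302, 0.001, 0.953], [0.007, -1.0, -0.001]]
force: [4.8, 4.8, 6.4]
gripper_width: 0.004
t 3.1 p [62.5  1.5 99.5] F [6.  3.1 6.4] tx [1.    0.    0.007] ty [ 0.007 -0.001 -1.   ] w 0.0 q [  -3.   27.   87.    0.   66. -111.]
clock: 3.43
eef_pos: [0.6217, 0.0762, 0.1011]
eef_rot: [[0.953, 0.008, -0.302], [0.302, -0.0, 0.953], [0.008, -1.0, -0.003]]
force: [0.9, 2.1, 6.3]
gripper_width: 0.004
t 3.43 p [ 42.9   0.6 101.1] F [1.5 1.8 6.3] tx [1.    0.    0.008] ty [ 0.008 -0.003 -1.   ] w 0.0 q [  -4.   24.   90.    0.   65. -111.]
```

Run:
```python
from h import *
im,D=get_image("scene");cv2.imwrite("pics/s1.png",cv2.resize(im[160:280,220:370,::-1],(750,600),interpolation=cv2.INTER_CUBIC))
```

```text
(no output)
```

View pics/s1.png

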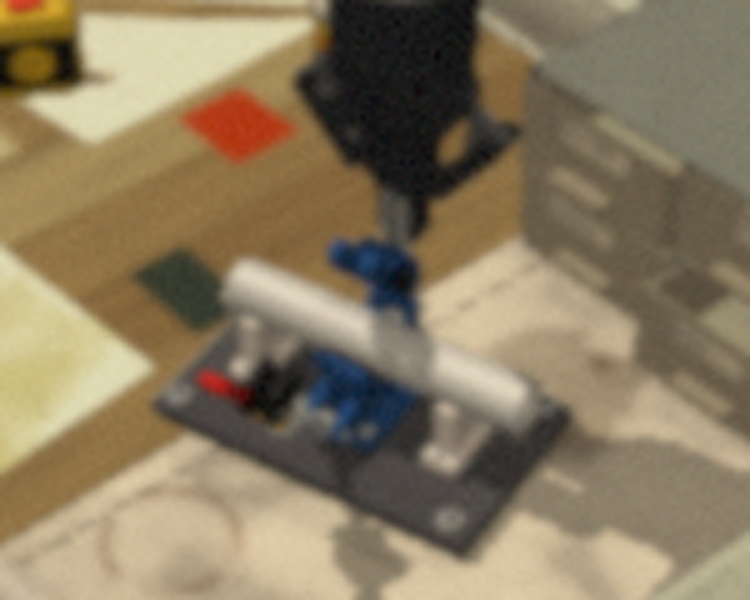

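The cap is about 45–50° open, with the finger on its arch. The bolt and tube have not moved. Next: lift, move over the lug and press down.

```bash
python3 -m crank '[{"x":0,"y":-25,"z":0,"rx":0,"ry":0,"rz":0,"gripper":1},{"x":0,"y":-25,"z":0,"rx":0,"ry":0,"rz":0,"gripper":1},{"x":-20,"y":0,"z":0,"rx":0,"ry":0,"rz":0,"gripper":1},{"x":-20,"y":0,"z":0,"rx":0,"ry":0,"rz":0,"gripper":1},{"x":-20,"y":0,"z":0,"rx":0,"ry":0,"rz":0,"gripper":1},{"x":-2,"y":5,"z":0,"rx":0,"ry":0,"rz":0,"gripper":1},{"x":-2,"y":10,"z":0,"rx":0,"ry":0,"rz":0,"gripper":1},{"x":0,"y":8,"z":0,"rx":0,"ry":0,"rz":0,"gripper":1}]' 30; python3 h.py;  python3 -m crank '[{"x":-2,"y":6,"z":0,"rx":0,"ry":0,"rz":0,"gripper":1},{"x":-2,"y":6,"z":0,"rx":0,"ry":0,"rz":0,"gripper":1},{"x":-2,"y":6,"z":0,"rx":0,"ry":0,"rz":0,"gripper":1},{"x":-2,"y":6,"z":0,"rx":0,"ry":0,"rz":0,"gripper":1}]' 30; python3 h.py
```

```text
clock: 4.15
eef_pos: [0.5585, 0.0566, 0.1237]
eef_rot: [[0.953, 0.002, -0.302], [0.302, -0.0, 0.953], [0.002, -1.0, -0.001]]
force: [0.4, -0.5, -0.0]
gripper_width: -0.004
t 4.15 p [-23.3   1.1 123.7] F [ 0.3 -0.6 -0. ] tx [ 1.    -0.     0.002] ty [ 0.002 -0.001 -1.   ] w -0.0 q [  -6.   15.   99.   -0.   65. -114.]
clock: 4.48
eef_pos: [0.5502, 0.0545, 0.0983]
eef_rot: [[0.953, -0.001, -0.303], [0.303, 0.0, 0.953], [-0.001, -1.0, 0.0]]
force: [0.4, -0.9, -0.7]
gripper_width: 0.004
t 4.48 p [-31.8   1.6  98.3] F [ 0.1 -1.  -0.7] tx [ 1.     0.    -0.001] ty [-0.001  0.    -1.   ] w 0.0 q [  -7.   17.  101.   -0.   62. -114.]
```

```bash
python3 -m crank '[{"x":-4,"y":5,"z":0,"rx":0,"ry":0,"rz":0,"gripper":1},{"x":-3,"y":5,"z":0,"rx":0,"ry":0,"rz":0,"gripper":1},{"x":0,"y":5,"z":0,"rx":0,"ry":0,"rz":0,"gripper":1},{"x":0,"y":3,"z":0,"rx":0,"ry":0,"rz":0,"gripper":1}]' 30; python3 h.py;  python3 -m crank '[{"x":0,"y":3,"z":0,"rx":0,"ry":0,"rz":0,"gripper":1},{"x":0,"y":3,"z":0,"rx":0,"ry":0,"rz":0,"gripper":1}]' 30; python3 h.py; python3 -m crank '[{"x":0,"y":3,"z":0,"rx":0,"ry":0,"rz":0,"gripper":1},{"x":0,"y":0,"z":0,"rx":0,"ry":0,"rz":0,"gripper":1}]' 30; python3 h.py
```

```text
clock: 4.82
eef_pos: [0.5432, 0.0523, 0.0806]
eef_rot: [[0.953, -0.001, -0.302], [0.302, 0.0, 0.953], [-0.001, -1.0, 0.0]]
force: [-0.4, -0.4, 0.7]
gripper_width: -0.002
t 4.82 p [-39.1   1.6  80.6] F [-0.5 -0.3  0.7] tx [ 1.     0.    -0.001] ty [-0.001  0.    -1.   ] w -0.0 q [  -7.   17.  103.    0.   60. -115.]
clock: 4.98
eef_pos: [0.5439, 0.0523, 0.0752]
eef_rot: [[0.953, 0.0, -0.302], [0.302, -0.0, 0.953], [0.0, -1.0, -0.0]]
force: [-0.0, -0.0, 0.1]
gripper_width: 0.001
t 4.98 p [-38.5   1.4  75.2] F [-0.  -0.   0.1] tx [1. 0. 0.] ty [ 0. -0. -1.] w 0.0 q [  -7.   18.  103.    0.   59. -115.]
clock: 5.15
eef_pos: [0.5434, 0.0524, 0.0717]
eef_rot: [[0.953, -0.001, -0.302], [0.302, 0.0, 0.953], [-0.001, -1.0, 0.0]]
force: [-0.3, 0.5, -0.8]
gripper_width: -0.0
t 5.15 p [-38.9   1.6  71.7] F [-0.1  0.6 -0.8] tx [ 1.     0.    -0.001] ty [-0.001  0.    -1.   ] w -0.0 q [  -7.   18.  103.    0.   59. -115.]
```

Run:
```python
from h import *
im,D=get_image("scene");cv2.imwrite("pics/s2.png",cv2.resize(im[160:280,220:370,::-1],(750,600),interpolation=cv2.INTER_CUBIC))
```

```text
(no output)
```

View pics/s2.png

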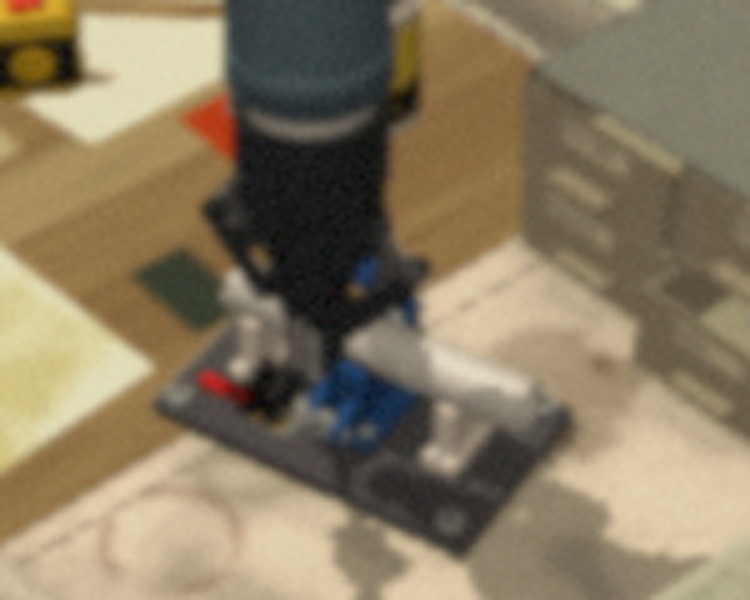

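The cap is still open by 50–60° behind the fingers, with the lug at about (365,270) in the crop. The press missed it, so I'll go back behind the cap and push it further over.

```bash
python3 -m crank '[{"x":0,"y":-30,"z":0,"rx":0,"ry":0,"rz":0,"gripper":1},{"x":0,"y":-30,"z":0,"rx":0,"ry":0,"rz":0,"gripper":1},{"x":0,"y":-30,"z":0,"rx":0,"ry":0,"rz":0,"gripper":1},{"x":28,"y":0,"z":-0.4,"rx":0,"ry":0,"rz":0,"gripper":1},{"x":28,"y":0,"z":-0.4,"rx":0,"ry":0,"rz":0,"gripper":1},{"x":28,"y":0,"z":-0.4,"rx":0,"ry":0,"rz":0,"gripper":1},{"x":26,"y":0,"z":0,"rx":0,"ry":0,"rz":0,"gripper":1},{"x":0,"y":30,"z":0,"rx":0,"ry":0,"rz":0,"gripper":1},{"x":0,"y":30,"z":0,"rx":0,"ry":0,"rz":0,"gripper":1},{"x":-8,"y":0,"z":0,"rx":0,"ry":0,"rz":0,"gripper":1},{"x":-8,"y":0,"z":0,"rx":0,"ry":0,"rz":0,"gripper":1},{"x":-8,"y":0,"z":0,"rx":0,"ry":0,"rz":0,"gripper":1},{"x":-6,"y":0,"z":0,"rx":0,"ry":0,"rz":0,"gripper":1}]' 30; python3 h.py; python3 -m crank '[{"x":-6,"y":0,"z":0,"rx":0,"ry":0,"rz":0,"gripper":1},{"x":-6,"y":0,"z":0,"rx":0,"ry":0,"rz":0,"gripper":1},{"x":-6,"y":0,"z":0,"rx":0,"ry":0,"rz":0,"gripper":1},{"x":0,"y":0,"z":0,"rx":0,"ry":0,"rz":0,"gripper":1}]' 30; python3 h.py
```

```text
clock: 6.28
eef_pos: [0.6204, 0.0749, 0.1046]
eef_rot: [[0.953, 0.003, -0.302], [0.302, -0.0, 0.953], [0.003, -1.0, -0.001]]
force: [0.2, -0.0, 0.2]
gripper_width: -0.004
t 6.28 p [ 41.3  -0.2 104.6] F [ 0.1 -0.1  0.2] tx [1.    0.    0.003] ty [ 0.003 -0.001 -1.   ] w -0.0 q [  -4.   24.   90.   -0.   66. -112.]
clock: 6.62
eef_pos: [0.6023, 0.0693, 0.1035]
eef_rot: [[0.953, 0.0, -0.302], [0.302, -0.001, 0.953], [0.0, -1.0, -0.001]]
force: [-2.7, -1.5, 8.1]
gripper_width: -0.002
t 6.62 p [ 2.240e+01 -1.000e-01  1.035e+02] F [-3.  -0.6  8.1] tx [1. 0. 0.] ty [ 0.    -0.001 -1.   ] w -0.0 q [  -5.   22.   93.   -0.   65. -112.]
```

```bash
python3 -m crank '[{"x":-6,"y":0,"z":0,"rx":0,"ry":0,"rz":0,"gripper":1},{"x":-6,"y":0,"z":0,"rx":0,"ry":0,"rz":0,"gripper":1},{"x":0,"y":-20,"z":0,"rx":0,"ry":0,"rz":0,"gripper":1},{"x":0,"y":-20,"z":0,"rx":0,"ry":0,"rz":0,"gripper":1},{"x":-13,"y":0,"z":0,"rx":0,"ry":0,"rz":0,"gripper":1},{"x":-13,"y":0,"z":0,"rx":0,"ry":0,"rz":0,"gripper":1},{"x":0,"y":10,"z":0,"rx":0,"ry":0,"rz":0,"gripper":1},{"x":0,"y":10,"z":0,"rx":0,"ry":0,"rz":0,"gripper":1},{"x":0,"y":8,"z":0,"rx":0,"ry":0,"rz":0,"gripper":1}]' 30; python3 h.py; python3 -m crank '[{"x":-2,"y":6,"z":0,"rx":0,"ry":0,"rz":0,"gripper":1},{"x":-2,"y":6,"z":0,"rx":0,"ry":0,"rz":0,"gripper":1}]' 30; python3 h.py; python3 -m crank '[{"x":-2,"y":5,"z":0,"rx":0,"ry":0,"rz":0,"gripper":1},{"x":-2,"y":5,"z":0,"rx":0,"ry":0,"rz":0,"gripper":1}]' 30; python3 h.py
```

```text
clock: 7.37
eef_pos: [0.5662, 0.0585, 0.1124]
eef_rot: [[0.953, -0.002, -0.302], [0.302, 0.0, 0.953], [-0.001, -1.0, 0.001]]
force: [-0.9, -0.5, 8.1]
gripper_width: -0.005
t 7.37 p [-15.3   0.6 112.4] F [-1.  -0.2  8.1] tx [ 1.     0.    -0.001] ty [-0.001  0.001 -1.   ] w -0.0 q [  -6.   17.   98.    0.   64. -114.]
clock: 7.53
eef_pos: [0.5625, 0.0572, 0.1008]
eef_rot: [[0.953, -0.002, -0.303], [0.303, -0.0, 0.953], [-0.002, -1.0, 0.001]]
force: [0.1, -0.2, 1.2]
gripper_width: 0.003
t 7.53 p [-19.3   0.5 100.8] F [-0.  -0.2  1.2] tx [ 1.     0.    -0.002] ty [-0.002  0.001 -1.   ] w 0.0 q [  -6.   18.   99.   -0.   63. -114.]
clock: 7.7
eef_pos: [0.5589, 0.0561, 0.0913]
eef_rot: [[0.953, -0.001, -0.302], [0.302, 0.0, 0.953], [-0.001, -1.0, 0.0]]
force: [-0.7, -0.7, 2.1]
gripper_width: 0.003
t 7.7 p [-23.    0.4  91.3] F [-0.9 -0.4  2.1] tx [ 1.     0.    -0.001] ty [-0.001  0.    -1.   ] w 0.0 q [  -6.   18.  100.    0.   62. -114.]
```

```bash
python3 -m crank '[{"x":-7,"y":-4,"z":0,"rx":0,"ry":0,"rz":0,"gripper":1},{"x":-8,"y":0,"z":0,"rx":0,"ry":0,"rz":0,"gripper":1},{"x":0,"y":5,"z":0,"rx":0,"ry":0,"rz":0,"gripper":1},{"x":0,"y":5,"z":0,"rx":0,"ry":0,"rz":0,"gripper":1},{"x":0,"y":4,"z":0,"rx":0,"ry":0,"rz":0,"gripper":1}]' 30; python3 h.py; python3 -m crank '[{"x":0,"y":3,"z":0,"rx":0,"ry":0,"rz":0,"gripper":1},{"x":0,"y":3,"z":0,"rx":0,"ry":0,"rz":0,"gripper":1}]' 30; python3 h.py; python3 -m crank '[{"x":0,"y":3,"z":0,"rx":0,"ry":0,"rz":0,"gripper":1},{"x":0,"y":3,"z":0,"rx":0,"ry":0,"rz":0,"gripper":1}]' 30; python3 h.py; python3 -m crank '[{"x":0,"y":3,"z":0,"rx":0,"ry":0,"rz":0,"gripper":1},{"x":0,"y":0,"z":0,"rx":0,"ry":0,"rz":0,"gripper":1}]' 30; python3 h.py
```

```text
clock: 8.12
eef_pos: [0.545, 0.0514, 0.0822]
eef_rot: [[0.953, 0.001, -0.302], [0.302, -0.0, 0.953], [0.001, -1.0, -0.0]]
force: [-1.0, -0.5, 1.5]
gripper_width: 0.002
t 8.12 p [-37.7   0.2  82.2] F [-1.1 -0.1  1.5] tx [ 1.    -0.     0.001] ty [ 0.001 -0.    -1.   ] w 0.0 q [  -7.   17.  103.   -0.   60. -115.]
clock: 8.28
eef_pos: [0.545, 0.0515, 0.0759]
eef_rot: [[0.953, -0.0, -0.302], [0.302, -0.0, 0.953], [-0.0, -1.0, 0.0]]
force: [-0.2, -0.8, 0.4]
gripper_width: -0.001
t 8.28 p [-37.7   0.3  75.9] F [-0.4 -0.7  0.4] tx [ 1.  0. -0.] ty [-0.  0. -1.] w -0.0 q [  -7.   18.  103.   -0.   59. -115.]
clock: 8.45
eef_pos: [0.5454, 0.0513, 0.0716]
eef_rot: [[0.953, 0.0, -0.303], [0.303, -0.001, 0.953], [-0.0, -1.0, -0.001]]
force: [-13.2, -0.9, 32.8]
gripper_width: 0.002
t 8.45 p [-37.3  -0.   71.6] F [-12.9   3.1  32.8] tx [ 1.     0.001 -0.   ] ty [-0.    -0.001 -1.   ] w 0.0 q [  -7.   18.  103.   -0.   59. -115.]
clock: 8.62
eef_pos: [0.5456, 0.0512, 0.0711]
eef_rot: [[0.953, 0.0, -0.303], [0.303, -0.001, 0.953], [-0.0, -1.0, -0.001]]
force: [-16.7, -1.3, 35.6]
gripper_width: -0.001
t 8.62 p [-37.2  -0.1  71.1] F [-16.3   3.8  35.6] tx [ 1.     0.001 -0.   ] ty [-0.    -0.001 -1.   ] w -0.0 q [  -7.   18.  103.   -0.   59. -115.]
```

```bash
python3 -m crank '[{"x":0,"y":-10,"z":0,"rx":0,"ry":0,"rz":0,"gripper":1},{"x":0,"y":-30,"z":0,"rx":0,"ry":0,"rz":0,"gripper":1},{"x":0,"y":-35,"z":0,"rx":0,"ry":0,"rz":0,"gripper":1},{"x":0,"y":-35,"z":0,"rx":0,"ry":0,"rz":0,"gripper":1},{"x":-28,"y":-20,"z":0,"rx":0,"ry":0,"rz":0,"gripper":1},{"x":-28,"y":0,"z":0,"rx":0,"ry":0,"rz":0,"gripper":1},{"x":-28,"y":0,"z":0,"rx":0,"ry":0,"rz":0,"gripper":1},{"x":-28,"y":0,"z":0,"rx":0,"ry":0,"rz":0,"gripper":1},{"x":-28,"y":0,"z":0,"rx":0,"ry":0,"rz":0,"gripper":1},{"x":0,"y":0,"z":0,"rx":0,"ry":0,"rz":0,"gripper":1}]' 30; python3 h.py
python3 - <<'E'
from h import *
o=[]
for n,(r0,r1,c0,c1) in dict(top=(150,245,235,345),scene=(185,275,240,350)).items():
    im,D=get_image(n);o.append(cv2.resize(im[r0:r1,c0:c1,::-1],(400,360),interpolation=cv2.INTER_CUBIC))
    Q=(deproj(n,D)-O)@C*1000;X,Y,Z=Q[...,0],Q[...,1],Q[...,2]
    hsv=cv2.cvtColor(im,cv2.COLOR_RGB2HSV).astype(int)
    sub=np.zeros(D.shape,bool);sub[r0:r1,c0:c1]=1
    b=sub&(abs(hsv[...,0]-112)<12)&(hsv[...,1]>130)&(abs(X)<100)&(abs(Y)<40)&(Z<200)
    print(n,"blue x",np.percentile(X[b],[2,50,98]).round(),"z",np.percentile(Z[b],[50,90,98]).round())
    r=sub&((hsv[...,0]<8)|(hsv[...,0]>172))&(hsv[...,1]>150)&(hsv[...,2]>80)&(abs(Y)<60)&(abs(X)<160)
    if r.sum():print("red",r.sum(),np.median(Q[r],0).round(),Q[r].min(0).round(),Q[r].max(0).round())
cv2.imwrite("pics/s3.png",np.hstack(o))
E
```

```text
clock: 9.45
eef_pos: [0.4077, 0.009, 0.1963]
eef_rot: [[0.953, -0.003, -0.302], [0.302, 0.0, 0.953], [-0.003, -1.0, 0.001]]
force: [0.2, 0.3, -1.2]
gripper_width: -0.0
t 9.45 p [-181.4    1.3  196.3] F [ 0.3  0.3 -1.2] tx [ 1.    -0.    -0.003] ty [-0.003  0.001 -1.   ] w -0.0 q [ -15.  -10.  117.   -0.   73. -123.]
top blue x [-38.  -4.  36.] z [75. 85. 89.]
red 13 [-118.   -2.  125.] [-126.   -6.  113.] [-111.   13.  532.]
scene blue x [-41. -15.  15.] z [69. 83. 85.]
red 28 [-124.   -4.  132.] [-129.   -9.  118.] [-109.    6.  136.]
```

View pics/s3.png

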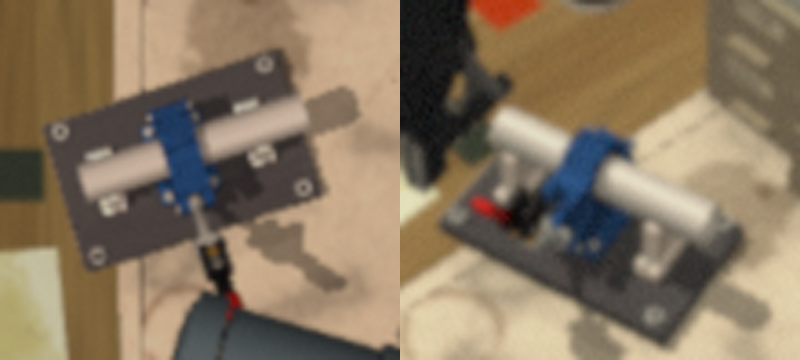

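The cap is down (blue top at 85 mm, as it should be) and the tube has not moved. The bolt is still at about 0.7 rad, with the red pad at clamp (-121, -2, 130). Next I'll push the bolt upright.

```bash
python3 -m crank '[{"x":0,"y":25,"z":-1,"rx":0,"ry":0,"rz":0,"gripper":1},{"x":0,"y":25,"z":-1,"rx":0,"ry":0,"rz":0,"gripper":1},{"x":0,"y":25,"z":-1,"rx":0,"ry":0,"rz":0,"gripper":1},{"x":12,"y":0,"z":0,"rx":0,"ry":0,"rz":0,"gripper":1},{"x":12,"y":0,"z":0,"rx":0,"ry":0,"rz":0,"gripper":1},{"x":8,"y":0,"z":0,"rx":0,"ry":0,"rz":0,"gripper":1},{"x":5,"y":0,"z":0,"rx":0,"ry":0,"rz":0,"gripper":1},{"x":5,"y":0,"z":0,"rx":0,"ry":0,"rz":0,"gripper":1},{"x":5,"y":0,"z":0,"rx":0,"ry":0,"rz":0,"gripper":1}]' 30; python3 h.py; python3 -m crank '[{"x":5,"y":0,"z":0,"rx":0,"ry":0,"rz":0,"gripper":1},{"x":5,"y":0,"z":0,"rx":0,"ry":0,"rz":0,"gripper":1},{"x":5,"y":0,"z":0,"rx":0,"ry":0,"rz":0,"gripper":1},{"x":5,"y":0,"z":0,"rx":0,"ry":0,"rz":0,"gripper":1},{"x":5,"y":0,"z":0,"rx":0,"ry":0,"rz":0,"gripper":1},{"x":5,"y":0,"z":0,"rx":0,"ry":0,"rz":0,"gripper":1}]' 30; python3 h.py
```

```text
clock: 10.3
eef_pos: [0.457, 0.0206, 0.1223]
eef_rot: [[0.953, -0.002, -0.303], [0.303, -0.0, 0.953], [-0.002, -1.0, 0.0]]
force: [-3.8, -1.5, 3.6]
gripper_width: -0.001
t 10.3 p [-130.9   -2.6  122.3] F [-4.1 -0.3  3.6] tx [ 1.     0.001 -0.002] ty [-0.002  0.    -1.   ] w -0.0 q [ -12.    3.  114.   -0.   63. -120.]
clock: 10.8
eef_pos: [0.4864, 0.0298, 0.1224]
eef_rot: [[0.953, 0.0, -0.302], [0.302, 0.0, 0.953], [0.0, -1.0, -0.0]]
force: [-2.8, 0.2, 2.8]
gripper_width: -0.002
t 10.8 p [-100.1   -2.7  122.4] F [-2.6  1.1  2.8] tx [1. 0. 0.] ty [ 0. -0. -1.] w -0.0 q [ -10.    7.  110.    0.   63. -118.]
```

```bash
python3 -m crank '[{"x":5,"y":0,"z":0,"rx":0,"ry":0,"rz":0,"gripper":1},{"x":5,"y":0,"z":0,"rx":0,"ry":0,"rz":0,"gripper":1},{"x":5,"y":0,"z":0,"rx":0,"ry":0,"rz":0,"gripper":1},{"x":5,"y":0,"z":0,"rx":0,"ry":0,"rz":0,"gripper":1}]' 30; python3 h.py
```

```text
clock: 11.13
eef_pos: [0.5071, 0.0357, 0.1252]
eef_rot: [[0.953, 0.004, -0.303], [0.303, -0.0, 0.953], [0.003, -1.0, -0.001]]
force: [-10.0, 0.8, 28.5]
gripper_width: -0.001
t 11.13 p [-78.6  -3.3 125.2] F [-9.3  3.8 28.5] tx [1.    0.    0.003] ty [ 0.003 -0.001 -1.   ] w -0.0 q [  -9.    9.  107.    0.   64. -117.]
```

```bash
python3 -m crank '[{"x":-10,"y":0,"z":0,"rx":0,"ry":0,"rz":0,"gripper":1},{"x":-20,"y":0,"z":0,"rx":0,"ry":0,"rz":0,"gripper":1},{"x":-20,"y":-20,"z":0,"rx":0,"ry":0,"rz":0,"gripper":1},{"x":-20,"y":0,"z":0,"rx":0,"ry":0,"rz":0,"gripper":1},{"x":0,"y":0,"z":0,"rx":0,"ry":0,"rz":0,"gripper":1}]' 30; python3 h.py
python3 - <<'E'
from h import *
o=[]
for n,(r0,r1,c0,c1) in dict(top=(150,245,235,345),scene=(185,275,240,350)).items():
    im,D=get_image(n);o.append(cv2.resize(im[r0:r1,c0:c1,::-1],(400,360),interpolation=cv2.INTER_CUBIC))
    Q=(deproj(n,D)-O)@C*1000;X,Y,Z=Q[...,0],Q[...,1],Q[...,2]
    hsv=cv2.cvtColor(im,cv2.COLOR_RGB2HSV).astype(int)
    sub=np.zeros(D.shape,bool);sub[r0:r1,c0:c1]=1
    r=sub&((hsv[...,0]<8)|(hsv[...,0]>172))&(hsv[...,1]>150)&(hsv[...,2]>80)&(abs(Y)<60)&(abs(X)<160)
    if r.sum():print(n,"red",r.sum(),np.median(Q[r],0).round(),Q[r].min(0).round(),Q[r].max(0).round())
cv2.imwrite("pics/s4.png",np.hstack(o))
E
```

```text
clock: 11.55
eef_pos: [0.4367, 0.0143, 0.1426]
eef_rot: [[0.953, 0.0, -0.302], [0.302, -0.0, 0.953], [0.0, -1.0, -0.0]]
force: [0.0, -0.4, 0.1]
gripper_width: 0.001
t 11.55 p [-152.2   -2.4  142.6] F [-0.1 -0.4  0.1] tx [ 1. -0.  0.] ty [ 0. -0. -1.] w 0.0 q [ -14.   -2.  116.   -0.   66. -121.]
top red 21 [-64.   1. 161.] [-68.  -7. 137.] [-58.   9. 169.]
scene red 31 [-66.  -2. 163.] [-141.  -60.  153.] [-62.   7. 309.]
```

View pics/s4.png

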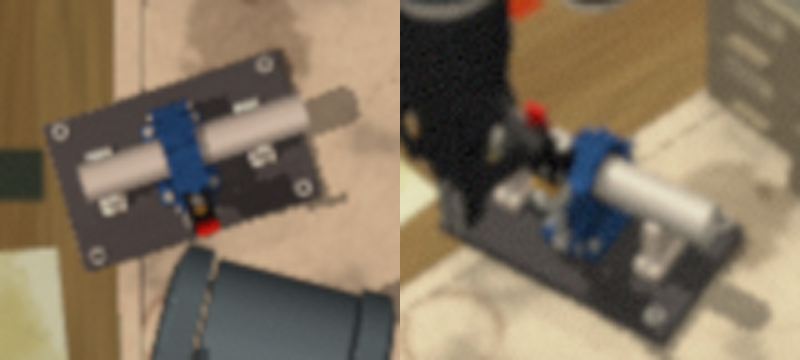

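The bolt is at about 0.19 rad with the lever still in line (red end at clamp (-64, 0, 163)). The tip was too low and the red end ran up under the hand. I'll push again with the tip at z 150.

```bash
python3 -m crank '[{"x":20,"y":-8,"z":1,"rx":0,"ry":0,"rz":0,"gripper":1},{"x":20,"y":0,"z":1,"rx":0,"ry":0,"rz":0,"gripper":1},{"x":20,"y":0,"z":0,"rx":0,"ry":0,"rz":0,"gripper":1},{"x":6,"y":0,"z":0,"rx":0,"ry":0,"rz":0,"gripper":1},{"x":5,"y":0,"z":0,"rx":0,"ry":0,"rz":0,"gripper":1},{"x":5,"y":0,"z":0,"rx":0,"ry":0,"rz":0,"gripper":1}]' 30; python3 h.py; python3 -m crank '[{"x":4,"y":0,"z":0,"rx":0,"ry":0,"rz":0,"gripper":1},{"x":4,"y":0,"z":0,"rx":0,"ry":0,"rz":0,"gripper":1},{"x":3,"y":0,"z":0,"rx":0,"ry":0,"rz":0,"gripper":1}]' 30; python3 h.py; python3 -m crank '[{"x":2,"y":0,"z":0,"rx":0,"ry":0,"rz":0,"gripper":1},{"x":2,"y":0,"z":0,"rx":0,"ry":0,"rz":0,"gripper":1}]' 30; python3 h.py
```

```text
clock: 12.15
eef_pos: [0.5098, 0.0396, 0.1496]
eef_rot: [[0.953, -0.002, -0.303], [0.303, -0.0, 0.953], [-0.002, -1.0, 0.001]]
force: [-2.0, -0.5, 1.8]
gripper_width: -0.007
t 12.15 p [-74.9  -0.4 149.6] F [-2.1  0.1  1.8] tx [ 1.     0.001 -0.002] ty [-0.002  0.001 -1.   ] w -0.01 q [  -9.    8.  105.   -0.   67. -116.]
clock: 12.4
eef_pos: [0.5204, 0.0427, 0.1502]
eef_rot: [[0.953, -0.0, -0.302], [0.302, 0.0, 0.953], [-0.0, -1.0, 0.0]]
force: [-0.9, 0.4, 0.7]
gripper_width: 0.001
t 12.4 p [-63.8  -0.7 150.2] F [-0.7  0.6  0.7] tx [ 1. -0. -0.] ty [-0.  0. -1.] w 0.0 q [  -8.    9.  104.    0.   67. -116.]
clock: 12.57
eef_pos: [0.5243, 0.0439, 0.1504]
eef_rot: [[0.953, -0.0, -0.302], [0.302, -0.0, 0.953], [-0.0, -1.0, -0.0]]
force: [-1.6, -0.5, 0.9]
gripper_width: 0.002
t 12.57 p [-59.7  -0.7 150.4] F [-1.6  0.   0.9] tx [ 1.  0. -0.] ty [-0. -0. -1.] w 0.0 q [  -8.    9.  103.   -0.   67. -116.]
```

```bash
for k in 1; do python3 -m crank '[{"x":2,"y":0,"z":0,"rx":0,"ry":0,"rz":0,"gripper":1},{"x":1,"y":0,"z":0,"rx":0,"ry":0,"rz":0,"gripper":1}]' 30; python3 h.py;done; python3 -m crank '[{"x":1.5,"y":0,"z":0,"rx":0,"ry":0,"rz":0,"gripper":1},{"x":0,"y":0,"z":0,"rx":0,"ry":0,"rz":0,"gripper":1}]' 30; python3 h.py; python3 -m crank '[{"x":1.5,"y":0,"z":0,"rx":0,"ry":0,"rz":0,"gripper":1},{"x":0,"y":0,"z":0,"rx":0,"ry":0,"rz":0,"gripper":1}]' 30; python3 h.py
```

```text
clock: 12.73
eef_pos: [0.5273, 0.0448, 0.1504]
eef_rot: [[0.953, 0.0, -0.302], [0.302, -0.0, 0.953], [0.0, -1.0, -0.0]]
force: [-0.5, -1.0, 1.0]
gripper_width: -0.001
t 12.73 p [-56.5  -0.8 150.4] F [-0.8 -0.8  1. ] tx [1. 0. 0.] ty [ 0. -0. -1.] w -0.0 q [  -8.   10.  103.    0.   67. -116.]
clock: 12.9
eef_pos: [0.5288, 0.0453, 0.1503]
eef_rot: [[0.953, 0.0, -0.302], [0.302, 0.0, 0.953], [0.0, -1.0, -0.0]]
force: [0.2, 0.4, 0.5]
gripper_width: 0.001
t 12.9 p [-55.   -0.7 150.3] F [0.3 0.4 0.5] tx [1. 0. 0.] ty [ 0. -0. -1.] w 0.0 q [  -8.   10.  103.    0.   67. -116.]
clock: 13.07
eef_pos: [0.5301, 0.0457, 0.1503]
eef_rot: [[0.953, 0.0, -0.302], [0.302, 0.0, 0.953], [0.0, -1.0, 0.0]]
force: [-0.3, -0.2, -0.8]
gripper_width: 0.003
t 13.07 p [-53.6  -0.7 150.3] F [-0.3 -0.1 -0.8] tx [1. 0. 0.] ty [ 0.  0. -1.] w 0.0 q [  -8.   10.  102.    0.   68. -115.]
```

```bash
for k in 1; do python3 -m crank '[{"x":1.5,"y":0,"z":0,"rx":0,"ry":0,"rz":0,"gripper":1},{"x":0,"y":0,"z":0,"rx":0,"ry":0,"rz":0,"gripper":1}]' 30; python3 h.py;done; python3 -m crank '[{"x":1.5,"y":0,"z":0,"rx":0,"ry":0,"rz":0,"gripper":1},{"x":0,"y":0,"z":0,"rx":0,"ry":0,"rz":0,"gripper":1}]' 30; python3 h.py; python3 -m crank '[{"x":1.5,"y":0,"z":0,"rx":0,"ry":0,"rz":0,"gripper":1},{"x":0,"y":0,"z":0,"rx":0,"ry":0,"rz":0,"gripper":1}]' 30; python3 h.py
python3 - <<'E'
from h import *
o=[]
for n,(r0,r1,c0,c1) in dict(scene=(185,275,240,350)).items():
    im,D=get_image(n);cv2.imwrite("pics/s5.png",cv2.resize(im[r0:r1,c0:c1,::-1],(660,540),interpolation=cv2.INTER_CUBIC))
    Q=(deproj(n,D)-O)@C*1000;X,Y,Z=Q[...,0],Q[...,1],Q[...,2]
    hsv=cv2.cvtColor(im,cv2.COLOR_RGB2HSV).astype(int)
    sub=np.zeros(D.shape,bool);sub[r0:r1,c0:c1]=1
    r=sub&((hsv[...,0]<8)|(hsv[...,0]>172))&(hsv[...,1]>150)&(hsv[...,2]>80)&(abs(Y)<60)&(abs(X)<160)
    if r.sum():print(n,"red",r.sum(),np.median(Q[r],0).round(),Q[r].min(0).round(),Q[r].max(0).round())
E
```

```text
clock: 13.23
eef_pos: [0.5316, 0.0462, 0.1502]
eef_rot: [[0.953, 0.0, -0.302], [0.302, 0.0, 0.953], [0.0, -1.0, 0.0]]
force: [-0.5, -0.2, -0.4]
gripper_width: 0.001
t 13.23 p [-52.1  -0.7 150.2] F [-0.5 -0.  -0.4] tx [1. 0. 0.] ty [ 0.  0. -1.] w 0.0 q [  -8.   10.  102.    0.   68. -115.]
clock: 13.4
eef_pos: [0.533, 0.0467, 0.1503]
eef_rot: [[0.953, 0.0, -0.302], [0.302, 0.0, 0.953], [0.0, -1.0, 0.0]]
force: [0.1, 0.5, -0.2]
gripper_width: -0.002
t 13.4 p [-50.5  -0.7 150.3] F [ 0.3  0.4 -0.2] tx [1. 0. 0.] ty [ 0.  0. -1.] w -0.0 q [  -8.   10.  102.    0.   68. -115.]
clock: 13.57
eef_pos: [0.5344, 0.0471, 0.1503]
eef_rot: [[0.953, 0.0, -0.302], [0.302, 0.0, 0.953], [0.0, -1.0, 0.0]]
force: [0.1, 0.5, 0.8]
gripper_width: 0.002
t 13.57 p [-49.1  -0.7 150.3] F [0.2 0.4 0.8] tx [1. 0. 0.] ty [ 0.  0. -1.] w 0.0 q [  -8.   11.  102.    0.   68. -115.]
scene red 8 [-59.  31. 218.] [-67.  15. 207.] [-40.  49. 231.]
```

View pics/s5.png

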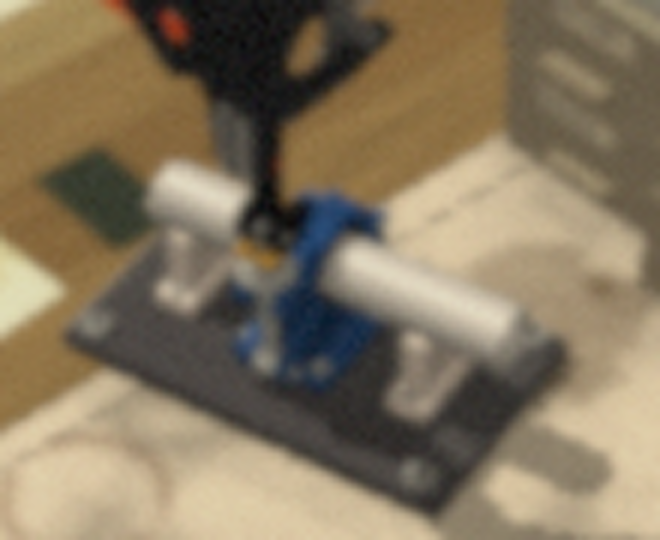

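The bolt is nearly upright with the finger behind the red end, at about (270,160) in the crop. There is no stop force yet, so I'll keep going slowly.

```bash
for k in 1; do python3 -m crank '[{"x":1.5,"y":0,"z":0,"rx":0,"ry":0,"rz":0,"gripper":1},{"x":0,"y":0,"z":0,"rx":0,"ry":0,"rz":0,"gripper":1}]' 30; python3 h.py;done; python3 -m crank '[{"x":1.5,"y":0,"z":0,"rx":0,"ry":0,"rz":0,"gripper":1},{"x":0,"y":0,"z":0,"rx":0,"ry":0,"rz":0,"gripper":1}]' 30; python3 h.py; python3 -m crank '[{"x":1.5,"y":0,"z":0,"rx":0,"ry":0,"rz":0,"gripper":1},{"x":0,"y":0,"z":0,"rx":0,"ry":0,"rz":0,"gripper":1}]' 30; python3 h.py
```

```text
clock: 13.78
eef_pos: [0.5359, 0.0476, 0.1503]
eef_rot: [[0.953, 0.0, -0.302], [0.302, 0.0, 0.953], [0.0, -1.0, 0.0]]
force: [0.2, -0.1, 0.2]
gripper_width: 0.001
t 13.78 p [-47.6  -0.7 150.3] F [ 0.1 -0.1  0.2] tx [1. 0. 0.] ty [ 0.  0. -1.] w 0.0 q [  -8.   11.  102.    0.   68. -115.]
clock: 13.95
eef_pos: [0.5363, 0.0477, 0.1502]
eef_rot: [[0.953, -0.003, -0.303], [0.303, -0.001, 0.953], [-0.003, -1.0, 0.0]]
force: [-5.7, -1.5, 3.3]
gripper_width: 0.001
t 13.95 p [-47.1  -0.7 150.2] F [-5.9  0.3  3.3] tx [ 1.     0.    -0.003] ty [-0.003  0.    -1.   ] w 0.0 q [  -8.   11.  101.   -0.   68. -115.]
clock: 14.12
eef_pos: [0.5368, 0.0479, 0.1502]
eef_rot: [[0.953, -0.005, -0.303], [0.303, -0.001, 0.953], [-0.005, -1.0, 0.0]]
force: [-10.0, -2.1, 7.3]
gripper_width: 0.002
t 14.12 p [-46.6  -0.7 150.2] F [-10.1   1.    7.3] tx [ 1.     0.001 -0.005] ty [-0.005  0.    -1.   ] w 0.0 q [  -7.   11.  101.   -0.   68. -115.]
```

```bash
cat > b.py <<'E'
from h import *
s=get_state();p=C.T@(np.array(s["eef_pos"])-O)*1000;f=C.T@np.array(s["force"])
v=np.array([p[0]+44.7,p[2]-105]);b=np.arctan2(*v)+.08
n=np.array([np.cos(b),-np.sin(b)]);l=np.array([np.sin(b),np.cos(b)]);F=f[[0,2]]
print(f"t {s['clock']:.2f} p {p.round(1)} beta {b:.3f} r {v@l:.1f} Fn {-F@n:.1f} Fl {-F@l:.1f} Fy {f[1]:.1f} M/50 {-F@n*(v@l)/50:.1f}")
E
python3 -m crank '[{"x":-6,"y":-5,"z":0.7,"rx":0,"ry":0,"rz":0,"gripper":1},{"x":0,"y":0,"z":0,"rx":0,"ry":0,"rz":0,"gripper":1},{"x":4,"y":0,"z":0,"rx":0,"ry":0,"rz":0,"gripper":1},{"x":0,"y":0,"z":0,"rx":0,"ry":0,"rz":0,"gripper":1}]' 30; python3 b.py
python3 -m crank '[{"x":1.5,"y":0,"z":0,"rx":0,"ry":0,"rz":0,"gripper":1},{"x":0,"y":0,"z":0,"rx":0,"ry":0,"rz":0,"gripper":1}]' >/dev/null; python3 b.py
python3 -m crank '[{"x":1.5,"y":0,"z":0,"rx":0,"ry":0,"rz":0,"gripper":1},{"x":0,"y":0,"z":0,"rx":0,"ry":0,"rz":0,"gripper":1}]' >/dev/null; python3 b.py
python3 -m crank '[{"x":1.5,"y":0,"z":0,"rx":0,"ry":0,"rz":0,"gripper":1},{"x":0,"y":0,"z":0,"rx":0,"ry":0,"rz":0,"gripper":1}]' >/dev/null; python3 b.py
```

```text
clock: 14.45
eef_pos: [0.5367, 0.0485, 0.1555]
eef_rot: [[0.953, -0.0, -0.302], [0.302, -0.0, 0.953], [-0.0, -1.0, -0.0]]
force: [-1.2, -1.0, 1.7]
gripper_width: 0.0
t 14.45 p [-4.650e+01 -1.000e-01  1.555e+02] beta 0.045 r 50.4 Fn 1.6 Fl -1.6 Fy -0.6 M/50 1.6
t 14.62 p [-46.1  -0.  155.4] beta 0.052 r 50.2 Fn 8.5 Fl -5.7 Fy 0.1 M/50 8.5
t 14.78 p [-4.500e+01 -1.000e-01  1.554e+02] beta 0.073 r 50.2 Fn 10.5 Fl -7.2 Fy -0.4 M/50 10.5
t 14.95 p [-4.360e+01 -1.000e-01  1.554e+02] beta 0.102 r 50.2 Fn 10.8 Fl -7.0 Fy 0.5 M/50 10.9
```

```bash
python3 -m crank '[{"x":2.5,"y":-0.5,"z":0,"rx":0,"ry":0,"rz":0,"gripper":1},{"x":0,"y":0,"z":0,"rx":0,"ry":0,"rz":0,"gripper":1}]' >/dev/null; python3 b.py
python3 -m crank '[{"x":2.5,"y":0,"z":0,"rx":0,"ry":0,"rz":0,"gripper":1},{"x":0,"y":0,"z":0,"rx":0,"ry":0,"rz":0,"gripper":1}]' >/dev/null; python3 b.py
python3 -m crank '[{"x":2.5,"y":0.4,"z":0,"rx":0,"ry":0,"rz":0,"gripper":1},{"x":0,"y":0,"z":0,"rx":0,"ry":0,"rz":0,"gripper":1}]' >/dev/null; python3 b.py
```

```text
t 15.12 p [-41.4   0.  155.4] beta 0.145 r 50.3 Fn 11.6 Fl -4.9 Fy -1.0 M/50 11.7
t 15.28 p [-3.900e+01  1.000e-01  1.552e+02] beta 0.193 r 50.3 Fn 10.3 Fl -4.2 Fy -1.4 M/50 10.4
t 15.45 p [-36.4   0.  154.8] beta 0.246 r 50.4 Fn 9.3 Fl -2.9 Fy -0.8 M/50 9.4
```

```bash
python3 -m crank '[{"x":2.5,"y":0.4,"z":0,"rx":0,"ry":0,"rz":0,"gripper":1},{"x":0,"y":0,"z":0,"rx":0,"ry":0,"rz":0,"gripper":1}]' >/dev/null; python3 b.py
python3 -m crank '[{"x":2.4,"y":0.6,"z":0,"rx":0,"ry":0,"rz":0,"gripper":1},{"x":0,"y":0,"z":0,"rx":0,"ry":0,"rz":0,"gripper":1}]' >/dev/null; python3 b.py
python3 -m crank '[{"x":2.4,"y":0.6,"z":0,"rx":0,"ry":0,"rz":0,"gripper":1},{"x":0,"y":0,"z":0,"rx":0,"ry":0,"rz":0,"gripper":1}]' >/dev/null; python3 b.py
```

```text
t 15.62 p [-33.8   0.  154.4] beta 0.297 r 50.5 Fn 10.6 Fl -2.1 Fy 0.4 M/50 10.7
t 15.78 p [-3.130e+01  1.000e-01  1.539e+02] beta 0.347 r 50.5 Fn 9.7 Fl -1.3 Fy -0.0 M/50 9.8
t 15.95 p [-2.900e+01  1.000e-01  1.532e+02] beta 0.395 r 50.6 Fn 10.0 Fl -1.4 Fy -1.2 M/50 10.2
```

Free push is about 10.3 N. Carrying on along the arc.

```bash
python3 -m crank '[{"x":2.4,"y":0.9,"z":0,"rx":0,"ry":0,"rz":0,"gripper":1},{"x":0,"y":0,"z":0,"rx":0,"ry":0,"rz":0,"gripper":1}]' >/dev/null; python3 b.py
python3 -m crank '[{"x":2.3,"y":1.0,"z":0,"rx":0,"ry":0,"rz":0,"gripper":1},{"x":0,"y":0,"z":0,"rx":0,"ry":0,"rz":0,"gripper":1}]' >/dev/null; python3 b.py
python3 -m crank '[{"x":2.2,"y":1.2,"z":0,"rx":0,"ry":0,"rz":0,"gripper":1},{"x":0,"y":0,"z":0,"rx":0,"ry":0,"rz":0,"gripper":1}]' >/dev/null; python3 b.py
```

```text
t 16.12 p [-2.640e+01  1.000e-01  1.524e+02] beta 0.448 r 50.6 Fn 10.4 Fl -0.9 Fy 0.7 M/50 10.5
t 16.28 p [-2.400e+01  1.000e-01  1.515e+02] beta 0.498 r 50.7 Fn 9.9 Fl -1.1 Fy 0.6 M/50 10.0
t 16.45 p [-21.6   0.  150.4] beta 0.550 r 50.8 Fn 9.2 Fl 0.6 Fy -0.0 M/50 9.4
```

```bash
python3 -m crank '[{"x":2.2,"y":1.2,"z":0,"rx":0,"ry":0,"rz":0,"gripper":1},{"x":0,"y":0,"z":0,"rx":0,"ry":0,"rz":0,"gripper":1}]' >/dev/null; python3 b.py
python3 -m crank '[{"x":2.1,"y":1.3,"z":0,"rx":0,"ry":0,"rz":0,"gripper":1},{"x":0,"y":0,"z":0,"rx":0,"ry":0,"rz":0,"gripper":1}]' >/dev/null; python3 b.py
```

```text
t 16.62 p [-1.940e+01  1.000e-01  1.493e+02] beta 0.600 r 50.9 Fn 9.1 Fl -0.5 Fy 1.4 M/50 9.3
t 16.78 p [-1.720e+01  1.000e-01  1.481e+02] beta 0.649 r 50.9 Fn 10.5 Fl -0.0 Fy 1.1 M/50 10.7
```

```bash
python3 -m crank '[{"x":2.0,"y":1.5,"z":0,"rx":0,"ry":0,"rz":0,"gripper":1},{"x":0,"y":0,"z":0,"rx":0,"ry":0,"rz":0,"gripper":1}]' >/dev/null; python3 b.py
python3 -m crank '[{"x":2.0,"y":1.6,"z":0,"rx":0,"ry":0,"rz":0,"gripper":1},{"x":0,"y":0,"z":0,"rx":0,"ry":0,"rz":0,"gripper":1}]' >/dev/null; python3 b.py
```

```text
t 16.95 p [-15.    0.  146.7] beta 0.698 r 51.0 Fn 9.8 Fl -0.3 Fy 0.3 M/50 10.0
t 17.12 p [-1.300e+01  1.000e-01  1.453e+02] beta 0.747 r 51.2 Fn 10.4 Fl 0.7 Fy 0.1 M/50 10.6
```

```bash
python3 -m crank '[{"x":1.8,"y":1.7,"z":0,"rx":0,"ry":0,"rz":0,"gripper":1},{"x":0,"y":0,"z":0,"rx":0,"ry":0,"rz":0,"gripper":1}]' >/dev/null; python3 b.py
python3 -m crank '[{"x":1.8,"y":1.8,"z":0,"rx":0,"ry":0,"rz":0,"gripper":1},{"x":0,"y":0,"z":0,"rx":0,"ry":0,"rz":0,"gripper":1}]' >/dev/null; python3 b.py
```

```text
t 17.28 p [-11.    0.  143.9] beta 0.793 r 51.3 Fn 12.0 Fl 0.5 Fy 0.9 M/50 12.3
t 17.45 p [ -9.1   0.  142.3] beta 0.841 r 51.4 Fn 13.3 Fl -0.8 Fy 1.4 M/50 13.7
```

The push starts rising at β≈0.75.

```bash
python3 -m crank '[{"x":1.7,"y":1.9,"z":0,"rx":0,"ry":0,"rz":0,"gripper":1},{"x":0,"y":0,"z":0,"rx":0,"ry":0,"rz":0,"gripper":1}]' >/dev/null; python3 b.py
python3 -m crank '[{"x":0.9,"y":1.0,"z":0,"rx":0,"ry":0,"rz":0,"gripper":1},{"x":0,"y":0,"z":0,"rx":0,"ry":0,"rz":0,"gripper":1}]' >/dev/null; python3 b.py
python3 -m crank '[{"x":0,"y":0,"z":0,"rx":0,"ry":0,"rz":0,"gripper":1}]' >/dev/null; python3 b.py
```

```text
t 17.62 p [ -7.3   0.  140.7] beta 0.888 r 51.5 Fn 15.2 Fl 0.1 Fy 1.3 M/50 15.7
t 17.78 p [ -6.5   0.  139.9] beta 0.911 r 51.5 Fn 17.4 Fl -0.7 Fy 1.8 M/50 17.9
t 17.87 p [ -6.5  -0.  139.9] beta 0.911 r 51.6 Fn 16.6 Fl 0.1 Fy 1.7 M/50 17.2
```

```bash
python3 -m crank '[{"x":0.6,"y":0.7,"z":0,"rx":0,"ry":0,"rz":0,"gripper":1},{"x":0,"y":0,"z":0,"rx":0,"ry":0,"rz":0,"gripper":1}]' >/dev/null; python3 b.py
for i in 1 2 3; do python3 -m crank '[{"x":0,"y":0,"z":0,"rx":0,"ry":0,"rz":0,"gripper":1}]' >/dev/null; python3 b.py; done
```

```text
t 18.03 p [ -6.   -0.  139.3] beta 0.926 r 51.5 Fn 17.0 Fl 0.1 Fy 0.4 M/50 17.6
t 18.12 p [ -6.   -0.  139.3] beta 0.926 r 51.5 Fn 17.1 Fl 1.2 Fy 1.0 M/50 17.7
t 18.20 p [ -6.   -0.  139.3] beta 0.926 r 51.6 Fn 17.2 Fl 1.1 Fy 1.5 M/50 17.7
t 18.28 p [ -6.   -0.  139.3] beta 0.926 r 51.5 Fn 16.8 Fl -0.5 Fy 2.1 M/50 17.3
```

```bash
python3 -m crank '[{"x":0.9,"y":1.1,"z":0,"rx":0,"ry":0,"rz":0,"gripper":1},{"x":0,"y":0,"z":0,"rx":0,"ry":0,"rz":0,"gripper":1}]' >/dev/null; python3 b.py
for i in 1 2 3; do python3 -m crank '[{"x":0,"y":0,"z":0,"rx":0,"ry":0,"rz":0,"gripper":1}]' >/dev/null; python3 b.py; done
```

```text
t 18.45 p [ -5.   -0.  138.3] beta 0.953 r 51.7 Fn 17.2 Fl 1.1 Fy 1.9 M/50 17.7
t 18.53 p [ -5.   -0.  138.3] beta 0.953 r 51.6 Fn 17.2 Fl 0.6 Fy 1.8 M/50 17.8
t 18.62 p [ -5.   -0.  138.3] beta 0.953 r 51.7 Fn 16.7 Fl 0.9 Fy 1.3 M/50 17.3
t 18.70 p [ -5.    0.  138.3] beta 0.953 r 51.6 Fn 17.6 Fl -0.4 Fy 1.8 M/50 18.2
```

```bash
python3 -m crank '[{"x":0.7,"y":1.0,"z":0,"rx":0,"ry":0,"rz":0,"gripper":1},{"x":0,"y":0,"z":0,"rx":0,"ry":0,"rz":0,"gripper":1}]' >/dev/null; python3 b.py
for i in 1 2 3; do python3 -m crank '[{"x":0,"y":0,"z":0,"rx":0,"ry":0,"rz":0,"gripper":1}]' >/dev/null; python3 b.py; done
```

```text
t 18.87 p [ -4.2  -0.  137.4] beta 0.975 r 51.7 Fn 17.8 Fl 0.3 Fy 1.7 M/50 18.4
t 18.95 p [ -4.2  -0.  137.4] beta 0.975 r 51.7 Fn 18.4 Fl 1.0 Fy 0.8 M/50 19.0
t 19.03 p [ -4.2  -0.  137.4] beta 0.975 r 51.7 Fn 17.5 Fl 1.1 Fy 1.8 M/50 18.1
t 19.12 p [ -4.3   0.  137.4] beta 0.975 r 51.7 Fn 17.8 Fl 1.4 Fy 0.8 M/50 18.4
```

```bash
python3 -m crank '[{"x":0.5,"y":0.7,"z":0,"rx":0,"ry":0,"rz":0,"gripper":1},{"x":0,"y":0,"z":0,"rx":0,"ry":0,"rz":0,"gripper":1}]' >/dev/null; python3 b.py
for i in 1 2 3 4; do python3 -m crank '[{"x":0,"y":0,"z":0,"rx":0,"ry":0,"rz":0,"gripper":1}]' >/dev/null; python3 b.py; done
```

```text
t 19.28 p [ -3.7  -0.  136.9] beta 0.990 r 51.7 Fn 19.1 Fl 0.6 Fy 1.8 M/50 19.7
t 19.37 p [ -3.7  -0.  136.8] beta 0.990 r 51.7 Fn 19.3 Fl 1.6 Fy 2.0 M/50 19.9
t 19.45 p [ -3.7  -0.  136.9] beta 0.990 r 51.7 Fn 18.4 Fl 0.2 Fy 1.6 M/50 19.0
t 19.53 p [ -3.7  -0.  136.8] beta 0.990 r 51.7 Fn 18.9 Fl 1.5 Fy 1.5 M/50 19.5
t 19.62 p [ -3.7   0.  136.9] beta 0.990 r 51.7 Fn 19.7 Fl 0.4 Fy 1.3 M/50 20.4
```

The mean push is about 19.1 N, or 1.88 times free, 0.24–0.25 rad after the rise began. That is snug, so I'll back off along the lever's normal and check.

```bash
python3 -m crank '[{"x":-3,"y":-4,"z":0,"rx":0,"ry":0,"rz":0,"gripper":1},{"x":-8,"y":-12,"z":0,"rx":0,"ry":0,"rz":0,"gripper":1},{"x":-20,"y":-25,"z":0,"rx":0,"ry":0,"rz":0,"gripper":1},{"x":-30,"y":-25,"z":0,"rx":0,"ry":0,"rz":0,"gripper":1},{"x":-35,"y":-10,"z":0,"rx":0,"ry":0,"rz":0,"gripper":1},{"x":-35,"y":0,"z":0,"rx":0,"ry":0,"rz":0,"gripper":1},{"x":-35,"y":0,"z":0,"rx":0,"ry":0,"rz":0,"gripper":1},{"x":0,"y":0,"z":0,"rx":0,"ry":0,"rz":0,"gripper":1},{"x":0,"y":0,"z":0,"rx":0,"ry":0,"rz":0,"gripper":1}]' >/dev/null; python3 h.py
python3 - <<'E'
from h import *
o=[]
for n,(r0,r1,c0,c1) in dict(top=(150,245,235,345),scene=(185,275,240,350)).items():
    im,D=get_image(n);o.append(cv2.resize(im[r0:r1,c0:c1,::-1],(400,360),interpolation=cv2.INTER_CUBIC))
    P=deproj(n,D);Q=(P-O)@C*1000;X,Y,Z=Q[...,0],Q[...,1],Q[...,2]
    hsv=cv2.cvtColor(im,cv2.COLOR_RGB2HSV).astype(int)
    sub=np.zeros(D.shape,bool);sub[r0:r1,c0:c1]=1
    r=sub&((hsv[...,0]<8)|(hsv[...,0]>172))&(hsv[...,1]>150)&(hsv[...,2]>80)&(abs(Y)<60)&(abs(X)<160)
    if r.sum():print(n,"red",r.sum(),np.median(Q[r],0).round(),Q[r].min(0).round(),Q[r].max(0).round())
    tb=sub&(Z>64)&(Z<85)&(hsv[...,2]>110)&(hsv[...,1]<60)&(abs(X)<25)
    print(n,"tube y",np.percentile(Y[tb],[1,99]).round(1),"x",np.median(X[tb]).round(1))
    i0=np.load(f"pics/{n}0.npz")
    if n=="top":
        tb=sub&(((i0["d"]>0))); Q0=(deproj(n,i0["d"])-O)@C*1000; t0=sub&(Q0[...,2]>64)&(Q0[...,2]<85)&(abs(Q0[...,0])<25)&(cv2.cvtColor(i0["im"],cv2.COLOR_RGB2HSV)[...,2]>110)
        print("before tube y",np.percentile(Q0[...,1][t0],[1,99]).round(1))
    df=(np.abs(im.astype(int)-i0["im"]).sum(-1)>90).astype(np.uint8);k,l,st,_=cv2.connectedComponentsWithStats(df);print([s.tolist() for s in st[1:] if s[4]>40])
cv2.imwrite("pics/s6.png",np.hstack(o))
E
```

```text
t 20.37 p [-169.9   -0.   211.5] F [ 0.6 -0.4 -0.1] tx [ 1.    -0.001  0.002] ty [ 0.002 -0.001 -1.   ] w -0.0 q [ -15.  -10.  115.    0.   75. -122.]
top red 57 [  5.   1. 137.] [-8. -7. 68.] [ 25.   9. 148.]
top tube y [-96.6  78.6] x 0.8
before tube y [-97.5  78. ]
[[273, 166, 12, 11, 97], [279, 181, 14, 18, 156], [295, 180, 7, 11, 55], [301, 208, 29, 19, 224], [253, 212, 97, 74, 3061], [226, 265, 17, 20, 148], [392, 266, 37, 19, 581], [318, 268, 14, 8, 53], [333, 268, 10, 9, 61], [281, 272, 34, 19, 372], [266, 287, 13, 22, 188], [329, 287, 10, 11, 71], [394, 288, 48, 4, 147], [272, 302, 64, 40, 1023], [258, 321, 12, 17, 121], [0, 326, 117, 94, 3119], [251, 342, 97, 78, 2637], [304, 358, 16, 4, 52], [274, 365, 32, 55, 725], [240, 379, 10, 41, 224], [0, 383, 42, 37, 457], [338, 394, 24, 26, 344], [274, 407, 10, 13, 79]]
scene red 65 [  4.   0. 136.] [-159.  -39.  126.] [ 16.   9. 322.]
scene tube y [-96.9  80.2] x -2.7
[[1, 0, 58, 43, 1493], [51, 42, 223, 172, 12847], [146, 42, 22, 15, 118], [161, 42, 87, 19, 602], [0, 52, 26, 33, 554], [189, 60, 16, 6, 74], [30, 89, 47, 66, 1489], [0, 103, 66, 131, 4528], [278, 194, 31, 43, 605], [3, 214, 14, 13, 72], [260, 231, 19, 13, 119], [175, 246, 26, 13, 179], [197, 261, 27, 59, 928], [285, 262, 18, 29, 290], [176, 265, 15, 13, 75], [109, 320, 57, 85, 2006], [292, 366, 49, 54, 1164], [0, 368, 20, 12, 173], [285, 395, 22, 25, 163]]
```

View pics/s6.png

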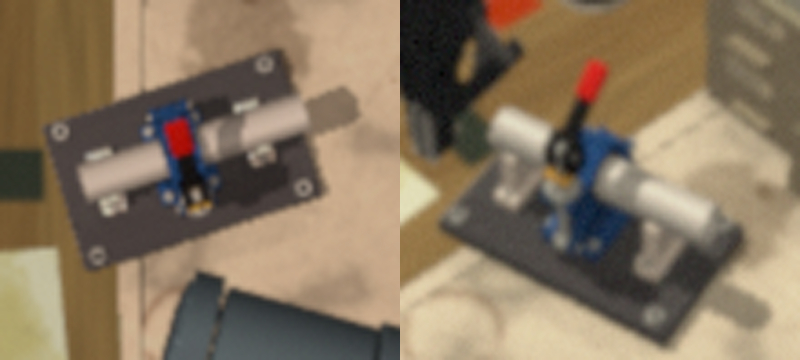

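The red pad is at clamp (5, 0, 137), the bolt is upright in the slot and the tube is within 1 mm of where it was. I'll hand in, and check by depth that the patches that changed in the images are only shadow.

Run:
```python
from h import *
im,D=get_image("top");i0=np.load("pics/top0.npz")
for nm,(u,v,w,h) in dict(orange=(392,266,37,19),wrench=(226,265,17,20),green=(281,272,34,19)).items():
    s=np.s_[v:v+h,u:u+w];print(nm,"depth diff med/95%",np.percentile(abs(D[s]-i0["d"][s]),[50,95]).round(4),"rgb",i0["im"][s].mean((0,1)).round(),im[s].mean((0,1)).round())
print(close_job())
```

```text
orange depth diff med/95% [0.0033 0.0099] rgb [160. 109.  63.] [110.  77.  46.]
wrench depth diff med/95% [0.0031 0.0099] rgb [163. 150. 122.] [194. 178. 146.]
green depth diff med/95% [0.0039 0.552 ] rgb [149. 127. 103.] [188. 161. 132.]
the job is handed in; nothing more can be done
None
```

The clamp is closed and snug, and I handed the job in at about 20 s of the 64 s allowed. I swung the cap down onto the tube, swung the bolt up to its stop in the lug's slot, then pressed the lever over along its arc.

- **Lever push:** it ran free at about 10.1 N and began to rise at about 0.75 rad. I stopped at about 0.99 rad with a mean of 19.1 N, which is 1.88 times the free push. Correcting for drift in the contact radius gives 1.92; both are inside the 1.75–1.95 band. Single readings scattered by about 0.5 N.
- **Final pictures:** the cap is down, the bolt is upright in the slot and the lever is over the cap. The tube is within about 1 mm of where it started along its axis, and the robot is clear of everything. Patches near the bench edge changed brightness. Depth at the two I could check was unchanged within noise, so those look like shadow; at the third, some pixels changed a lot, probably because the arm had been in view there.

Not everything went smoothly:
- My first press on the cap missed the lug and had to be repeated.
- Bedding the cap briefly reached about 36 N down, above the suggested 5–15 N.
- On the first bolt push the red end ran up under the hand at about 28 N, so I backed off and pushed again higher.

I did not separately measure the four bystanders' final positions.

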